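Shim the rocking counter scale

TASK

The counter scale on the brass stall rocks because one foot has lost its rubber pad and hangs clear of the table. Without picking anything up, push the wooden wedge along the table, thin end first, under that foot until it is snug and the scale can no longer rock. Stop there, so that the scale stays level and in its place; leave the scale, the bell on it and the brassware beside it untouched, and draw the hand away.

Things in the scene. Friction and masses are not known exactly. Their poses are not given: they have to be found in the camera images.
- scale: Loose 2 kg counter scale: grey housing 220 x 220 mm, steel pan (rim 74 mm above the table), display box to 80 mm along its +x side. Origin on the table under the housing's centre, z up, x and y along its sides. Feet at (+-100, +-100) mm, under corners that reach 23 mm past their centres from 28 mm height up. Three feet have rubber pads and stand on the table. Starts level; light pushes do not shift it.
- low_foot (a point): Centre of the flat underside of the bare foot, a steel stub 24 mm across, at (-100, -100, 9) mm in the scale's frame; it hangs 9 mm above the table. This corner of the scale points towards the robot within 40 degrees and is open from outside, away from the scale's centre.
- wedge: Loose hardwood wedge, 60 g, lying flat, 100 mm long (x), 50 mm wide (y). Origin at the centre of its underside, z up. Thin end (toe, 3 mm) at x = +50, thick end (heel, upright face 21 mm high) at x = -50; the top slopes evenly between. Starts toe towards the bare foot, 20 to 65 mm short of it, up to 22 mm aside, turned up to 0.35 rad off the line from foot to scale centre.
- wedge_heel (a point): Centre of the wedge's thick end face, 10 mm above the table, the place to push. Sliding takes under 1.5 N; the wedge meets the foot's outer edge when the heel is about 67 mm from that edge (79 mm from the foot's centre), then the resistance rises to several N within a few mm and the foot is lifted 1.8 mm per 10 mm. The wedge stays jammed when let go.
- wedge_toe (a point): Middle of the wedge's thin end, on the table. The wedge turns when nudged sideways near its heel.
- cup: Bystander: open brass cup, 60 mm across, 60 mm high, origin under its centre. It stands to one side of the wedge, left of the push.
- pot: Bystander: round lidded brass pot, 92 mm across, 75 mm high, origin under its centre. It stands to the right of the push.
- bell: Bystander: brass hand bell, 60 mm across, 78 mm high, origin under its centre. It stands on the scale's pan, being weighed, and stays there.
Things that resemble listed ones, but are neither listed nor needed, are in the scene too. There is more than one size of the wedge; the job needs the smallest.

How it is judged:
By the outcome, as a careful person would: the job done as asked, in the order asked, and still so for the second after the job is handed in, with the robot touching nothing.
It also fails if it takes over 67 s, if anything falls off the work surface, if the arm or the gripper's body presses on something with over 40 N, if the wrist force passes 120 N, or if a joint passes its speed limit or range.

ROBOT

A 7-joint arm with a two-finger parallel gripper is mounted at the origin on the work surface. World frame = base frame: x ahead of the robot, y to its left, z up, the work surface at z = 0. Lengths are in m, angles in rad, forces in N, time in s.
With the tool pointing down it reaches from about 0.4 to 0.85 m from the base axis. Payload 4.4 kg.
Tool frame: the origin (TCP) lies between the finger pads; the fingertips stand 14 mm ahead of it and the grasp point (between the pads) lies 5 mm behind it (arm.nose_length is the distance from the TCP to the fingertips, in m); z points along the fingers, y is the line along which they close (so a half turn about z gives the same grasp; the last joint's range is limited). The gripper opens to 94 mm and grips with 3 to 60 N. Pads are 16 mm wide; open, the fingers measure 119 mm over their backs; the gripper's body (75 mm by 177 mm) begins 78 mm behind the grasp point.
Start: joints at [1.233, 0.628, 0.038, 1.517, -0.027, 0.996, -0.02], TCP at [0.175, -0.626, 0.219] pointing down, gripper open.
Joint ranges: [-3.06, 3.06], [-0.37, 2.12], [-1.25, 1.32], [0.18, 2.47], [-1.1, 4.24], [0.23, 1.98], [-2.94, 2.94]. Speed limits (rad/s): [2.57, 2.57, 3.14, 3.14, 3.14, 3.14, 3.14].

INTERFACE

Orientations are given as a 3x3 rotation matrix whose columns are the frame's x, y, z axes.
In Python, from plant import get_state, eyes, arm gives the robot as it stands.
- The arm moves only by the tool drive_tool, never from a script. Its argument "motion" is a list of rows, each an object of numbers: "ax", "ay", "az": the turn, a rotation vector about the world's x, y, z in rad; "tx", "ty", "tz": the shift along the world's x, y, z in m; "hand": the closure in counts, from 0 (fully open) to 255 (shut). A call has exactly 10 rows; each row is the pose to reach, as a shift and turn from the pose commanded when the call began; what a row does not reach only later rows make up. A row lasts 1/8 s, in which the tool goes at most 62.5 mm and 10.7 degrees, less where a joint would pass 70% of its speed; a pose out of reach is approached as far as the arm can. A call with a gripper value outside its range is refused whole. The fingers move at their own pace and stop on an object; "squeeze" is the grip in N (left out, the last holds). Time passes only in rows, so rows that repeat a pose let the fingers close, or fill a call up. It gives the time, the measured TCP pose, the force, the opening and the grip force at its end, in the units of the state.
- get_state(): the state, without advancing time (a new reading comes with each control period).
- eyes.get_image(name): name is "scene" or "side" or "wrist"; returns a dict with "image" (400x640x3 uint8, red, green, blue), "mtx" (3x3 intrinsics, pixels), "dist" ([k1, k2, p1, p2, k3] as OpenCV has them; the pictures are not rectified), "camera_from_world" (4x4, takes a point from world to camera coordinates); the wrist camera has in their place "hand_eye" (4x4, takes a point from camera to tool coordinates, whose origin is the TCP and whose axes are the flange's). Camera axes: x right, y up, looking along -z (the intrinsics and any distortion apply to the point x, -y, -z); pixel columns grow to the right and rows downward; lengths in m; the calibration is good to about 2 mm. A picture is of the moment at which its call begins: read the wrist's pose just before it. There is no depth.
- arm.sign_off(): hands the job in; it is judged then, once.
Trained networks look in the newest picture that a camera, given by its name, has taken for a name from the list of things; names that differ only in an ending like _2 or _b are one class to them, and where a whole thing is asked for, a point or a joint stands for the part that bears it (a point fixed in the world has none). Each returns a list of dicts, best first, with "conf" (0 to 1); they miss things now and then, are a little off and sometimes report something else, mostly with a low value. They report only what shows in the picture. A call takes as long as a camera call. They do not tell look-alikes from the thing itself.
- eyes.find_in(thing, camera): "extent" ([left, top, right, bottom] in pixels, round what is visible of it).
- eyes.regions_of(thing, camera): "pixels" (400x640 bool, what is visible of it) and "extent" ([left, top, right, bottom] in pixels, round what is visible of it).
- eyes.spot_point(thing, camera): "pixel" ([column, row] in pixels: a listed point, or the origin of a listed thing).
The state is a dict: "clock": time; "qpos": joint angles; "dq": joint speeds; "joint_efforts": joint torques, N m; "tcp_pos": TCP position; "tcp_rot": TCP orientation; "ft_force": force on the tool from outside, world axes, zero at the start; "moment": the same for the moment, N m; "gripper_width": finger opening in m; "grip_force": force on a finger pad.
Only numpy, scipy, OpenCV 4.12 (cv2) and the standard library are available. Lean on these libraries where they do the work, as an engineer would, in place of code of your own. Each camera call takes 0.05 s, during which the arm holds its last target. There are 200 camera calls.

## Working session

There is one attempt and no reset: what is moved stays moved. The work goes in short steps, Python scripts to look and compute and a tool call to move; the robot and the scene stay as the last step left them, time stands still between calls to the robot, and variables do not carry over. Pictures are saved under pics/ and viewed, at most 10 in all, crops included, and the job is handed in when it is done.

Besides the shell and the picture viewer there is one more tool, called after "Emit:" by a JSON object that holds its "method" and its "body". drive_tool: Moves the arm, as the interface text tells. Its arguments: {"type":"object","properties":{"motion":{"type":"array","items":{"type":"object","properties":{"ax":{"type":"number"},"ay":{"type":"number"},"az":{"type":"number"},"tx":{"type":"number"},"ty":{"type":"number"},"tz":{"type":"number"},"hand":{"type":"number"}}}},"squeeze":{"type":"number"}},"required":["motion"]}

```bash
mkdir -p pics
cat > h.py <<'E'
import numpy as np, cv2
from plant import get_state, eyes, arm
def cam(name):
    s=get_state(); d=eyes.get_image(name)
    if 'hand_eye' in d:
        T=np.eye(4);T[:3,:3]=s['tcp_rot'];T[:3,3]=s['tcp_pos']
        d['wfc']=T@np.array(d['hand_eye'])
    else: d['wfc']=np.linalg.inv(np.array(d['camera_from_world']))
    return d
def ray(d,px):
    p=cv2.undistortPoints(np.array([[px]],float),np.array(d['mtx']),np.array(d['dist']))[0,0]
    v=d['wfc'][:3,:3]@np.array([p[0],-p[1],-1]); return d['wfc'][:3,3],v
def onz(d,px,z=0.):
    o,v=ray(d,px); return o+v*(z-o[2])/v[2]
def proj(d,P):
    c=np.linalg.inv(d['wfc'])@np.append(P,1); 
    return cv2.projectPoints(np.array([[c[0],-c[1],-c[2]]]),np.zeros(3),np.zeros(3),np.array(d['mtx']),np.array(d['dist']))[0].ravel()
def tri(rs):
    A=np.zeros((3,3));b=np.zeros(3)
    for o,v in rs:
        v=v/np.linalg.norm(v);M=np.eye(3)-np.outer(v,v);A+=M;b+=M@o
    return np.linalg.solve(A,b)
def save(d,n,box=None,k=1):
    im=d['image'][:,:,::-1]
    if box: im=im[box[1]:box[3],box[0]:box[2]]
    cv2.imwrite('pics/'+n,cv2.resize(im,None,fx=k,fy=k,interpolation=cv2.INTER_CUBIC))
E
python3 - <<'E'
from h import *
np.set_printoptions(precision=3,suppress=True)
print(get_state()['tcp_rot'], get_state()['clock'])
for c in ['scene','side']:
    d=cam(c); save(d,c+'0.png'); print(c,d['wfc'][:3,3])
    for t in ['scale','wedge','cup','pot','bell']:
        for r in eyes.find_in(t,c)[:4]: print(t,np.round(r['extent']),round(r['conf'],2))
    for t,z in [('low_foot',.009),('wedge_heel',.01),('wedge_toe',0),('wedge',0),('scale',0),('cup',0),('pot',0)]:
        for r in eyes.spot_point(t,c)[:4]: print(t,np.round(r['pixel'],1),round(r['conf'],2),onz(d,r['pixel'],z))
E
```

```text
[[ 0.963  0.268 -0.001]
 [ 0.268 -0.963  0.002]
 [-0.    -0.002 -1.   ]] 0.0
scene [1.42  0.393 1.098]
scale [240. 213. 368. 316.] 0.86
wedge [411. 182. 454. 199.] 0.88
wedge [344. 194. 369. 229.] 0.6
wedge [352. 155. 394. 188.] 0.59
cup [405. 207. 428. 236.] 0.81
pot [293. 166. 322. 193.] 0.88
bell [292. 230. 317. 260.] 0.73
low_foot [336.7 236. ] 0.71 [0.635 0.111 0.009]
wedge_heel [412.8 183.5] 0.84 [0.36  0.247 0.01 ]
wedge_heel [361.4 195.5] 0.61 [0.468 0.122 0.01 ]
wedge_heel [364.  179.1] 0.58 [0.402 0.106 0.01 ]
wedge_toe [384.5 159.1] 0.87 [0.283 0.133 0.   ]
wedge_toe [348.1 226.2] 0.84 [0.584 0.125 0.   ]
wedge_toe [453.1 188.8] 0.76 [0.321 0.365 0.   ]
wedge [435.3 193. ] 0.86 [0.36  0.319 0.   ]
wedge [372.8 167.1] 0.83 [0.333 0.11  0.   ]
wedge [336.9 232.6] 0.73 [0.617 0.105 0.   ]
wedge [356.4 212.3] 0.57 [0.526 0.129 0.   ]
scale [310.4 268.5] 0.77 [0.756 0.086 0.   ]
cup [413.3 227.6] 0.86 [0.515 0.296 0.   ]
pot [309.2 187. ] 0.83 [ 0.49  -0.037  0.   ]
side [0.156 0.664 0.819]
scale [190. 152. 287. 242.] 0.89
wedge [283. 238. 324. 273.] 0.76
wedge [305. 314. 345. 381.] 0.57
wedge [340. 260. 397. 310.] 0.56
cup [254. 278. 278. 314.] 0.78
pot [336. 199. 371. 227.] 0.68
bell [238. 166. 260. 195.] 0.95
low_foot [279.1 233.4] 0.81 [0.617 0.107 0.009]
wedge_heel [330.2 318.6] 0.94 [0.372 0.252 0.01 ]
wedge_heel [316.6 262.3] 0.92 [0.48  0.136 0.01 ]
wedge_heel [347.8 263.8] 0.77 [0.412 0.098 0.01 ]
wedge_toe [321.7 377.4] 0.92 [0.322 0.369 0.   ]
wedge_toe [388.  301.2] 0.88 [0.283 0.135 0.   ]
wedge_toe [288.9 247.2] 0.64 [0.572 0.126 0.   ]
wedge [325.9 348.9] 0.91 [0.345 0.313 0.   ]
wedge [300.5 254.4] 0.69 [ 0.533  0.13  -0.   ]
scale [243.9 208.4] 0.9 [ 0.764  0.078 -0.   ]
scale [281.2 231.8] 0.21 [0.621 0.093 0.   ]
cup [268.5 304.3] 0.66 [0.514 0.291 0.   ]
pot [349.5 220. ] 0.55 [ 0.485 -0.046  0.   ]
```

Run:
```python
import cv2,numpy as np
a=cv2.imread('pics/scene0.png')[140:330,225:475];b=cv2.imread('pics/side0.png')[140:390,180:420]
cv2.imwrite('pics/c0.png',np.hstack([cv2.resize(a,(400,304)),cv2.resize(b,(400,304))]))
cv2.imwrite('pics/c1.png',cv2.resize(a,(790,600)))
```

```text
(no output)
```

View pics/c1.png

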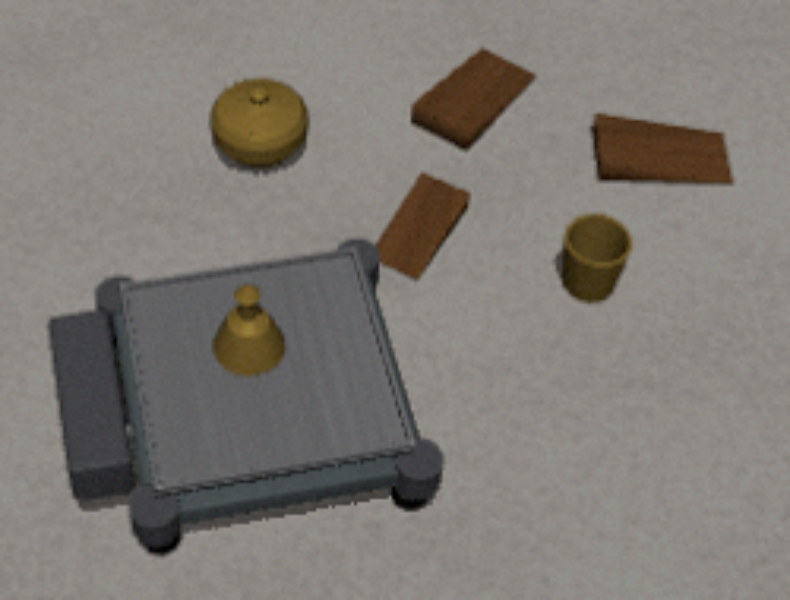

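Three wedges are in the scene image, at about (372,167), (436,189) and (356,212). The last is clearly the smallest, and its toe points at the scale's bare corner near (338,230), with the display box on the far side. So it's the one I need. I'll move the wrist camera over it to confirm in a crop and refine the position.

Emit:
{"method": "drive_tool", "body": {"motion": [{"tx": 0.031,"ty": 0.043,"tz": 0.005,"hand": 190},{"tx": 0.062,"ty": 0.087,"tz": 0.01,"hand": 190},{"tx": 0.093,"ty": 0.13,"tz": 0.02,"hand": 190},{"tx": 0.124,"ty": 0.174,"tz": 0.03,"hand": 190},{"tx": 0.155,"ty": 0.217,"tz": 0.04,"hand": 190},{"tx": 0.186,"ty": 0.26,"tz": 0.05,"hand": 190},{"tx": 0.217,"ty": 0.304,"tz": 0.05,"hand": 190},{"tx": 0.24,"ty": 0.35,"tz": 0.05,"hand": 190},{"tx": 0.25,"ty": 0.4,"tz": 0.05,"hand": 190},{"tx": 0.25,"ty": 0.45,"tz": 0.05,"hand": 190}]}}

```text
$.motion[0]: bad value
```

Emit:
{"method": "drive_tool", "body": {"motion": [{"tx": 0.0,"ty": 0.05,"hand": 190},{"tx": 0.005,"ty": 0.1,"hand": 190},{"tx": 0.01,"ty": 0.15,"hand": 190},{"tx": 0.015,"ty": 0.2,"hand": 190},{"tx": 0.02,"ty": 0.24,"hand": 190},{"tx": 0.025,"ty": 0.27,"hand": 190},{"tx": 0.025,"ty": 0.29,"hand": 190},{"tx": 0.025,"ty": 0.3,"hand": 190},{"tx": 0.025,"ty": 0.3,"hand": 190},{"tx": 0.025,"ty": 0.3,"hand": 190}]}}

```text
$.motion[0]: bad value
```

Run:
```python
from h import *
np.set_printoptions(precision=3,suppress=True)
s=get_state();print(s['tcp_pos'],s['tcp_rot'],s['gripper_width'],s['ft_force'],s['clock'])
d=cam('wrist'); save(d,'w1.png'); print(d['wfc'])
for t,z in [('low_foot',.009),('wedge_heel',.01),('wedge_toe',0),('wedge',0),('scale',0),('cup',0),('pot',0)]:
    for r in eyes.spot_point(t,'wrist')[:4]: print(t,np.round(r['pixel'],1),round(r['conf'],2),onz(d,r['pixel'],z))
for r in eyes.find_in('wedge','wrist'): print(r)
```

```text
[ 0.175 -0.626  0.219] [[ 0.963  0.268  0.   ]
 [ 0.268 -0.963  0.   ]
 [ 0.     0.    -1.   ]] 0.09406335049471695 [0.284 0.083 0.164] 1.3
[[ 0.268  0.926  0.266  0.253]
 [-0.963  0.258  0.074 -0.605]
 [-0.    -0.276  0.961  0.385]
 [ 0.     0.     0.     1.   ]]
```

View pics/w1.png

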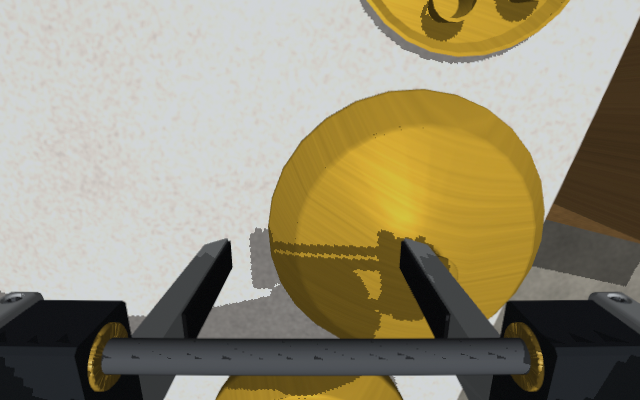

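The wrist picture shows only brass trays near the start pose, so no move ran. The rows need all their fields.

Emit:
{"method": "drive_tool", "body": {"motion": [{"ax": 0,"ay": 0,"az": 0,"tx": 0.0,"ty": 0.0,"tz": 0.05,"hand": 190},{"ax": 0,"ay": 0,"az": 0,"tx": 0.035,"ty": 0.04,"tz": 0.08,"hand": 190},{"ax": 0,"ay": 0,"az": 0,"tx": 0.07,"ty": 0.085,"tz": 0.08,"hand": 190},{"ax": 0,"ay": 0,"az": 0,"tx": 0.105,"ty": 0.13,"tz": 0.08,"hand": 190},{"ax": 0,"ay": 0,"az": 0,"tx": 0.14,"ty": 0.175,"tz": 0.08,"hand": 190},{"ax": 0,"ay": 0,"az": 0,"tx": 0.175,"ty": 0.22,"tz": 0.08,"hand": 190},{"ax": 0,"ay": 0,"az": 0,"tx": 0.205,"ty": 0.265,"tz": 0.08,"hand": 190},{"ax": 0,"ay": 0,"az": 0,"tx": 0.235,"ty": 0.31,"tz": 0.08,"hand": 190},{"ax": 0,"ay": 0,"az": 0,"tx": 0.26,"ty": 0.36,"tz": 0.08,"hand": 190},{"ax": 0,"ay": 0,"az": 0,"tx": 0.28,"ty": 0.41,"tz": 0.08,"hand": 190}]}}

```text
clock: 3.0
tcp_pos: [0.4555, -0.2144, 0.2997]
tcp_rot: [[0.963, 0.269, 0.001], [0.269, -0.963, -0.0], [0.001, 0.0, -1.0]]
ft_force: [0.6, 0.4, 0.5]
gripper_width: 0.0237
grip_force: 0.0
```

Emit:
{"method": "drive_tool", "body": {"motion": [{"ax": 0,"ay": 0,"az": 0,"tx": 0.01,"ty": 0.055,"tz": 0,"hand": 190},{"ax": 0,"ay": 0,"az": 0,"tx": 0.02,"ty": 0.11,"tz": 0,"hand": 190},{"ax": 0,"ay": 0,"az": 0,"tx": 0.03,"ty": 0.165,"tz": 0,"hand": 190},{"ax": 0,"ay": 0,"az": 0,"tx": 0.04,"ty": 0.22,"tz": 0,"hand": 190},{"ax": 0,"ay": 0,"az": 0,"tx": 0.05,"ty": 0.27,"tz": 0,"hand": 190},{"ax": 0,"ay": 0,"az": 0,"tx": 0.06,"ty": 0.31,"tz": 0,"hand": 190},{"ax": 0,"ay": 0,"az": 0,"tx": 0.065,"ty": 0.33,"tz": 0,"hand": 190},{"ax": 0,"ay": 0,"az": 0,"tx": 0.065,"ty": 0.336,"tz": 0,"hand": 190},{"ax": 0,"ay": 0,"az": 0,"tx": 0.065,"ty": 0.336,"tz": 0,"hand": 190},{"ax": 0,"ay": 0,"az": 0,"tx": 0.065,"ty": 0.336,"tz": 0,"hand": 190}]}}

```text
clock: 4.25
tcp_pos: [0.5194, 0.1183, 0.2995]
tcp_rot: [[0.964, 0.266, -0.0], [0.266, -0.964, -0.001], [-0.0, 0.001, -1.0]]
ft_force: [-0.3, -0.3, 0.1]
gripper_width: 0.024
grip_force: 0.0
```

Run:
```python
from h import *
np.set_printoptions(precision=3,suppress=True)
s=get_state();print(s['tcp_pos'],s['tcp_rot'],s['gripper_width'],s['ft_force'],s['clock'])
d=cam('wrist'); save(d,'w2.png'); np.savez('w2.npz',image=d['image'],mtx=d['mtx'],dist=d['dist'],wfc=d['wfc'])
for t,z in [('low_foot',.009),('wedge_heel',.01),('wedge_toe',0),('wedge',0),('scale',0),('cup',0),('pot',0)]:
    for r in eyes.spot_point(t,'wrist')[:4]: print(t,np.round(r['pixel'],1),round(r['conf'],2),onz(d,r['pixel'],z))
for r in eyes.find_in('wedge','wrist'): print(r)
```

```text
[0.519 0.118 0.3  ] [[ 0.964  0.266 -0.   ]
 [ 0.266 -0.964 -0.001]
 [-0.     0.001 -1.   ]] 0.023999506131897646 [-0.305 -0.345  0.148] 4.25
low_foot [349.9  89.9] 0.89 [0.625 0.102 0.009]
wedge_heel [193.  240.6] 0.8 [0.374 0.255 0.01 ]
wedge_heel [302.4 246.4] 0.7 [0.407 0.105 0.01 ]
wedge_heel [294.6 189.9] 0.61 [0.483 0.136 0.01 ]
wedge_toe [108.5 251. ] 0.82 [0.32  0.374 0.   ]
wedge_toe [321.7 121.6] 0.71 [0.578 0.125 0.   ]
wedge_toe [421.7 218.8] 0.53 [ 0.488 -0.046  0.   ]
wedge [153.1 243.9] 0.89 [0.349 0.313 0.   ]
wedge [282.9 274.7] 0.83 [0.352 0.121 0.   ]
wedge [309.6 159.1] 0.76 [0.527 0.128 0.   ]
cup [189.1 127.3] 0.92 [0.525 0.29  0.   ]
pot [423.6 219. ] 0.66 [ 0.488 -0.049  0.   ]
{'extent': [105.8, 220.9, 201.1, 269.8], 'conf': 0.92}
{'extent': [277.9, 116.8, 340.4, 200.4], 'conf': 0.77}
{'extent': [246.4, 231.5, 326.8, 307.8], 'conf': 0.55}
```

View pics/w2.png

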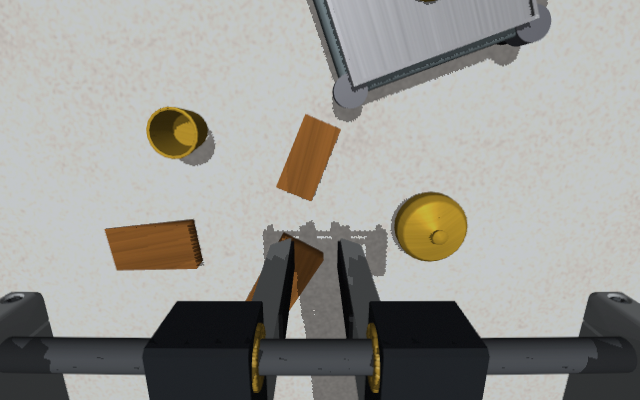

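The wrist view confirms it: the smallest wedge is at (309,158), toe at about (322,122), with the bare corner at (350,90). The cup is at (177,132) and the pot at (430,228). The two bigger wedges are at (153,245) and (290,275). Next I'll fit the wedge and scale poses.

```bash
cat > fit.py <<'E'
from h import *
from scipy.optimize import minimize
np.set_printoptions(precision=4,suppress=True)
C=np.array([[50,s*25,0] for s in(1,-1)]+[[50,s*25,3] for s in(1,-1)]+[[-50,s*25,0] for s in(1,-1)]+[[-50,s*25,21] for s in(1,-1)])/1000
def hull(d,p):
    c,s=np.cos(p[2]),np.sin(p[2]);R=np.array([[c,-s,0],[s,c,0],[0,0,1]])
    return cv2.convexHull(np.array([proj(d,R@q+[p[0],p[1],0]) for q in C],np.float32))
def rast(h):
    m=np.zeros((1600,2560),np.uint8);cv2.fillConvexPoly(m,np.round((h+.5)*4).astype(np.int32),1);return cv2.resize(m.astype(np.float32),(640,400),interpolation=cv2.INTER_AREA)
def fit(views,p0):
    def cost(p): 
        t=0
        for d,m in views:
            r=rast(hull(d,p)); t+=1-np.minimum(r,m).sum()/np.maximum(r,m).sum()
        return t
    o=minimize(cost,p0,method='Nelder-Mead',options=dict(initial_simplex=np.array(p0)+np.array([[0,0,0],[.008,0,0],[0,.008,0],[0,0,.12]]),xatol=2e-4,fatol=1e-4)); return o.x,o.fun
def wmask(d,cam,p0):
    c=proj(d,[p0[0],p0[1],.005]);best=None
    for r in eyes.regions_of('wedge',cam):
        e=r['extent'];q=np.array([(e[0]+e[2])/2,(e[1]+e[3])/2]);k=np.linalg.norm(q-c)
        if best is None or k<best[0]: best=(k,r['pixels'].astype(np.float32))
    print(cam,best[0],best[1].sum()); return best[1]
E
python3 - <<'E'
from fit import *
p0=[.528,.129,0.]
V=[];F=[]
for c in ['wrist','scene','side']:
    d=cam(c); m=wmask(d,c,p0); V.append((d,m)); print(c,fit([(d,m)],p0))
    r=eyes.spot_point('low_foot',c)
    if r: F.append(ray(d,r[0]['pixel'])); print('foot',onz(d,r[0]['pixel'],.009),onz(d,r[0]['pixel'],.028),r[0]['conf'])
    if c=='wrist': save(d,'w3.png',(300,0,560,130),3)
print('all',fit(V,p0)); print('foot tri',tri(F))
d=V[0][0]
for z in(.03,.04,.05,.06): 
    a,b=onz(d,(349.5,91.5),z),onz(d,(534,22.5),z); print(z,a,b,np.linalg.norm(a-b),np.arctan2(*(b-a)[1::-1]))
E
```

```text
wrist 0.12134916327498418 2987.0
wrist (array([ 0.5303,  0.1308, -0.1266]), np.float64(0.02689647674560547))
foot [0.6266 0.1048 0.009 ] [0.6254 0.1063 0.028 ] 0.8
scene 2.62326308708308 554.0
scene (array([ 0.5294,  0.1303, -0.1156]), np.float64(0.09354770183563232))
foot [0.6265 0.1051 0.009 ] [0.6403 0.1101 0.028 ] 0.85
side 2.256794992369258 671.0
side (array([ 0.5277,  0.1287, -0.136 ]), np.float64(0.05270642042160034))
foot [0.6262 0.1006 0.009 ] [0.6152 0.1138 0.028 ] 0.73
all (array([ 0.5294,  0.13  , -0.1164]), np.float64(0.22138196229934692))
foot tri [0.6261 0.104  0.0102]
0.03 [0.6223 0.1056 0.03  ] [ 0.7521 -0.0753  0.03  ] 0.22264038306382686 -0.9483118471422312
0.04 [0.6217 0.1064 0.04  ] [ 0.7485 -0.0704  0.04  ] 0.2175262790992418 -0.9483118471422307
0.05 [0.6212 0.1072 0.05  ] [ 0.745  -0.0654  0.05  ] 0.21241217513465668 -0.9483118471422306
0.06 [0.6206 0.108  0.06  ] [ 0.7415 -0.0604  0.06  ] 0.2072980711700715 -0.948311847142231
```

View pics/w3.png

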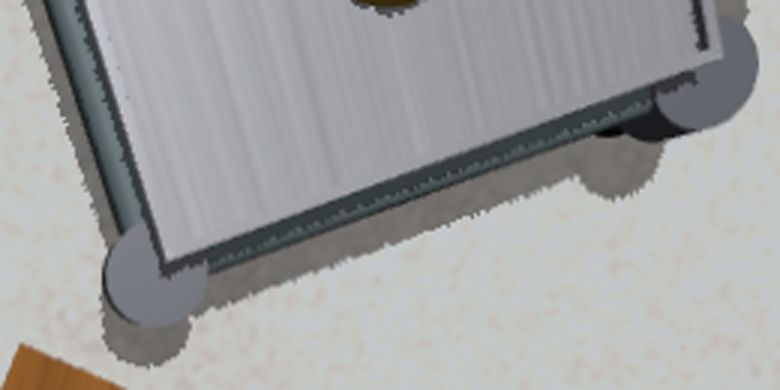

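Emit:
{"method": "drive_tool", "body": {"motion": [{"ax": 0,"ay": 0,"az": -0.13,"tx": -0.03,"ty": 0.01,"tz": -0.03,"hand": 190},{"ax": 0,"ay": 0,"az": -0.26,"tx": -0.06,"ty": 0.019,"tz": -0.06,"hand": 190},{"ax": 0,"ay": 0,"az": -0.39,"tx": -0.06,"ty": 0.019,"tz": -0.1,"hand": 190},{"ax": 0,"ay": 0,"az": -0.39,"tx": -0.06,"ty": 0.019,"tz": -0.15,"hand": 190},{"ax": 0,"ay": 0,"az": -0.39,"tx": -0.06,"ty": 0.019,"tz": -0.19,"hand": 190},{"ax": 0,"ay": 0,"az": -0.39,"tx": -0.06,"ty": 0.019,"tz": -0.225,"hand": 190},{"ax": 0,"ay": 0,"az": -0.39,"tx": -0.06,"ty": 0.019,"tz": -0.25,"hand": 190},{"ax": 0,"ay": 0,"az": -0.39,"tx": -0.06,"ty": 0.019,"tz": -0.27,"hand": 190},{"ax": 0,"ay": 0,"az": -0.39,"tx": -0.06,"ty": 0.019,"tz": -0.28,"hand": 190},{"ax": 0,"ay": 0,"az": -0.39,"tx": -0.06,"ty": 0.019,"tz": -0.28,"hand": 190}]}}

```text
clock: 6.4
tcp_pos: [0.4594, 0.1389, 0.0192]
tcp_rot: [[0.993, -0.118, -0.001], [-0.118, -0.993, -0.0], [-0.001, 0.0, -1.0]]
ft_force: [1.0, 0.5, 0.6]
gripper_width: 0.0241
grip_force: 0.0
```

Run:
```python
from fit import *
p0=[.530,.1305,-.12]
s=get_state();print(s['tcp_pos'],s['tcp_rot'],s['ft_force'],s['moment'],s['clock'])
d=cam('wrist'); save(d,'w4.png'); m=wmask(d,'wrist',p0); print(fit([(d,m)],p0))
for t in('low_foot','wedge_heel','wedge_toe'):
  r=eyes.spot_point(t,'wrist')
  if r: print(t,r[0]['pixel'],onz(d,r[0]['pixel'],{'low_foot':.009,'wedge_heel':.01,'wedge_toe':0}[t]),r[0]['conf'])
```

```text
[0.4594 0.1389 0.0192] [[ 0.993  -0.1178 -0.0006]
 [-0.1178 -0.993  -0.0002]
 [-0.0006  0.0003 -1.    ]] [1.0451 0.511  0.5761] [0.0088 0.0131 0.0382] 6.4
wrist 3.8892809151782832 22215.0
(array([ 0.5299,  0.1304, -0.1267]), np.float64(0.011569738388061523))
wedge_heel [312.2, 219.7] [0.482  0.1375 0.01  ] 0.66
wedge_toe [314.8, 17.8] [0.5799 0.1244 0.    ] 0.84
```

View pics/w4.png

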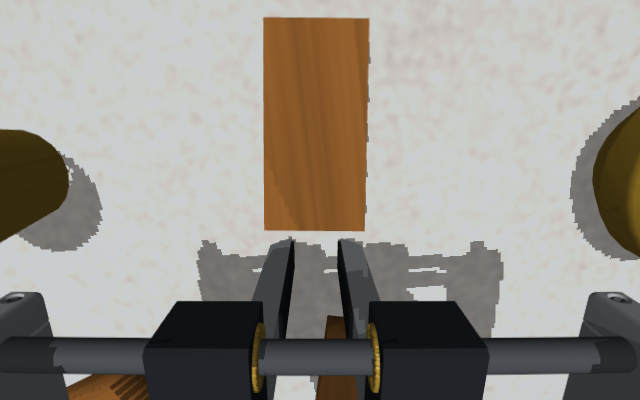

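The view shows the two fingertips squarely behind the heel edge (264–365, row 231), with the axes aligned. I'll push about 50 mm, steering onto the foot–centre line.

Emit:
{"method": "drive_tool", "body": {"motion": [{"ax": 0,"ay": 0,"az": 0,"tx": 0.006,"ty": -0.0006,"tz": 0,"hand": 190},{"ax": 0,"ay": 0,"az": 0,"tx": 0.012,"ty": -0.0013,"tz": 0,"hand": 190},{"ax": 0,"ay": 0,"az": -0.01,"tx": 0.018,"ty": -0.0025,"tz": 0,"hand": 190},{"ax": 0,"ay": 0,"az": -0.02,"tx": 0.025,"ty": -0.0045,"tz": 0,"hand": 190},{"ax": 0,"ay": 0,"az": -0.03,"tx": 0.033,"ty": -0.0065,"tz": 0,"hand": 190},{"ax": 0,"ay": 0,"az": -0.04,"tx": 0.041,"ty": -0.0087,"tz": 0,"hand": 190},{"ax": 0,"ay": 0,"az": -0.05,"tx": 0.049,"ty": -0.011,"tz": 0,"hand": 190},{"ax": 0,"ay": 0,"az": -0.055,"tx": 0.057,"ty": -0.013,"tz": 0,"hand": 190},{"ax": 0,"ay": 0,"az": -0.055,"tx": 0.063,"ty": -0.0148,"tz": 0,"hand": 190},{"ax": 0,"ay": 0,"az": -0.055,"tx": 0.063,"ty": -0.0148,"tz": 0,"hand": 190}]}}

```text
clock: 7.9
tcp_pos: [0.5232, 0.1238, 0.0195]
tcp_rot: [[0.985, -0.173, 0.001], [-0.173, -0.985, 0.0], [0.001, -0.0, -1.0]]
ft_force: [0.2, 0.5, -0.1]
gripper_width: 0.0237
grip_force: 0.0
```

Run:
```python
from fit import *
p0=[.58,.121,-.17]
s=get_state();print(s['tcp_pos'],s['tcp_rot'][:,0],s['ft_force'],s['clock'])
d=cam('wrist'); save(d,'w5.png'); m=wmask(d,'wrist',p0); print(fit([(d,m)],p0))
for c in('scene','side'):
  d=cam(c); m=wmask(d,c,p0); print(fit([(d,m)],p0))
  for t in('low_foot','wedge_heel','wedge_toe'):
    for r in eyes.spot_point(t,c)[:3]: print(t,onz(d,r['pixel'],{'low_foot':.009,'wedge_heel':.01,'wedge_toe':0}[t]),r['conf'])
```

```text
[0.5232 0.1238 0.0195] [ 0.9849 -0.1729  0.0007] [ 0.2372  0.5058 -0.0924] 7.9
wrist 15.034825270788147 15801.0
(array([ 0.5664,  0.1165, -0.1738]), np.float64(0.253265917301178))
scene 2.1567207784344844 332.0
(array([ 0.5781,  0.1178, -0.0573]), np.float64(0.46761566400527954))
low_foot [0.6357 0.1142 0.009 ] 0.65
wedge_heel [0.368  0.2495 0.01  ] 0.92
wedge_heel [0.5328 0.1107 0.01  ] 0.6
wedge_heel [0.4054 0.1117 0.01  ] 0.58
wedge_toe [0.3233 0.364  0.    ] 0.6
wedge_toe [0.2936 0.1327 0.    ] 0.49
side 13.278122508938111 18.0
(array([ 0.5842,  0.1132, -0.9247]), np.float64(0.9687024354934692))
low_foot [0.6206 0.0992 0.009 ] 0.57
wedge_heel [0.3735 0.2537 0.01  ] 0.95
wedge_heel [0.4097 0.0918 0.01  ] 0.85
wedge_heel [0.5304 0.1197 0.01  ] 0.51
wedge_toe [0.2862 0.1405 0.    ] 0.86
wedge_toe [0.3239 0.3648 0.    ] 0.58
```

View pics/w5.png

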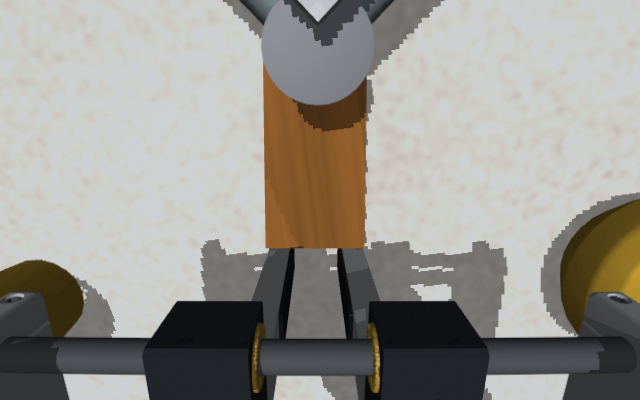

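The foot's disc is centred at (318,47) over the wedge's toe, the wedge axis is at column 315 and the pan corner at 318, so they're well aligned. About 17 mm remains to contact, so I'll continue straight and slowly.

Emit:
{"method": "drive_tool", "body": {"motion": [{"ax": 0,"ay": 0,"az": 0,"tx": 0.002,"ty": -0.0004,"tz": 0,"hand": 190},{"ax": 0,"ay": 0,"az": 0,"tx": 0.004,"ty": -0.0007,"tz": 0,"hand": 190},{"ax": 0,"ay": 0,"az": 0,"tx": 0.006,"ty": -0.0011,"tz": 0,"hand": 190},{"ax": 0,"ay": 0,"az": 0,"tx": 0.007,"ty": -0.0012,"tz": 0,"hand": 190},{"ax": 0,"ay": 0,"az": 0,"tx": 0.008,"ty": -0.0014,"tz": 0,"hand": 190},{"ax": 0,"ay": 0,"az": 0,"tx": 0.009,"ty": -0.0016,"tz": 0,"hand": 190},{"ax": 0,"ay": 0,"az": 0,"tx": 0.01,"ty": -0.0018,"tz": 0,"hand": 190},{"ax": 0,"ay": 0,"az": 0,"tx": 0.011,"ty": -0.0019,"tz": 0,"hand": 190},{"ax": 0,"ay": 0,"az": 0,"tx": 0.0115,"ty": -0.002,"tz": 0,"hand": 190},{"ax": 0,"ay": 0,"az": 0,"tx": 0.012,"ty": -0.0021,"tz": 0,"hand": 190}]}}

```text
clock: 9.75
tcp_pos: [0.5345, 0.122, 0.0195]
tcp_rot: [[0.985, -0.172, 0.0], [-0.172, -0.985, -0.0], [0.0, 0.0, -1.0]]
ft_force: [-0.2, 0.2, 0.1]
gripper_width: 0.0238
grip_force: 0.1
```

Emit:
{"method": "drive_tool", "body": {"motion": [{"ax": 0,"ay": 0,"az": 0,"tx": 0.0002,"ty": 0,"tz": 0,"hand": 190},{"ax": 0,"ay": 0,"az": 0,"tx": 0.0004,"ty": -0.0001,"tz": 0,"hand": 190},{"ax": 0,"ay": 0,"az": 0,"tx": 0.0006,"ty": -0.0001,"tz": 0,"hand": 190},{"ax": 0,"ay": 0,"az": 0,"tx": 0.0008,"ty": -0.0001,"tz": 0,"hand": 190},{"ax": 0,"ay": 0,"az": 0,"tx": 0.001,"ty": -0.0002,"tz": 0,"hand": 190},{"ax": 0,"ay": 0,"az": 0,"tx": 0.0012,"ty": -0.0002,"tz": 0,"hand": 190},{"ax": 0,"ay": 0,"az": 0,"tx": 0.0014,"ty": -0.0002,"tz": 0,"hand": 190},{"ax": 0,"ay": 0,"az": 0,"tx": 0.0016,"ty": -0.0003,"tz": 0,"hand": 190},{"ax": 0,"ay": 0,"az": 0,"tx": 0.0018,"ty": -0.0003,"tz": 0,"hand": 190},{"ax": 0,"ay": 0,"az": 0,"tx": 0.002,"ty": -0.0004,"tz": 0,"hand": 190}]}}

```text
clock: 11.0
tcp_pos: [0.5366, 0.1216, 0.0195]
tcp_rot: [[0.985, -0.172, 0.0], [-0.172, -0.985, 0.0], [0.0, -0.0, -1.0]]
ft_force: [-0.2, 0.3, -0.2]
gripper_width: 0.024
grip_force: 0.2
```

Emit:
{"method": "drive_tool", "body": {"motion": [{"ax": 0,"ay": 0,"az": 0,"tx": 0.0002,"ty": 0,"tz": 0,"hand": 190},{"ax": 0,"ay": 0,"az": 0,"tx": 0.0004,"ty": -0.0001,"tz": 0,"hand": 190},{"ax": 0,"ay": 0,"az": 0,"tx": 0.0006,"ty": -0.0001,"tz": 0,"hand": 190},{"ax": 0,"ay": 0,"az": 0,"tx": 0.0008,"ty": -0.0001,"tz": 0,"hand": 190},{"ax": 0,"ay": 0,"az": 0,"tx": 0.001,"ty": -0.0002,"tz": 0,"hand": 190},{"ax": 0,"ay": 0,"az": 0,"tx": 0.0012,"ty": -0.0002,"tz": 0,"hand": 190},{"ax": 0,"ay": 0,"az": 0,"tx": 0.0014,"ty": -0.0002,"tz": 0,"hand": 190},{"ax": 0,"ay": 0,"az": 0,"tx": 0.0016,"ty": -0.0003,"tz": 0,"hand": 190},{"ax": 0,"ay": 0,"az": 0,"tx": 0.0018,"ty": -0.0003,"tz": 0,"hand": 190},{"ax": 0,"ay": 0,"az": 0,"tx": 0.002,"ty": -0.0004,"tz": 0,"hand": 190}]}}

```text
clock: 12.25
tcp_pos: [0.5385, 0.1212, 0.0195]
tcp_rot: [[0.985, -0.172, 0.0], [-0.172, -0.985, 0.0], [0.0, -0.0, -1.0]]
ft_force: [-1.2, 0.9, 0.0]
gripper_width: 0.0239
grip_force: 0.3
```

Emit:
{"method": "drive_tool", "body": {"motion": [{"ax": 0,"ay": 0,"az": 0,"tx": 0.0002,"ty": 0,"tz": 0,"hand": 190},{"ax": 0,"ay": 0,"az": 0,"tx": 0.0004,"ty": -0.0001,"tz": 0,"hand": 190},{"ax": 0,"ay": 0,"az": 0,"tx": 0.0006,"ty": -0.0001,"tz": 0,"hand": 190},{"ax": 0,"ay": 0,"az": 0,"tx": 0.0008,"ty": -0.0001,"tz": 0,"hand": 190},{"ax": 0,"ay": 0,"az": 0,"tx": 0.001,"ty": -0.0002,"tz": 0,"hand": 190},{"ax": 0,"ay": 0,"az": 0,"tx": 0.0012,"ty": -0.0002,"tz": 0,"hand": 190},{"ax": 0,"ay": 0,"az": 0,"tx": 0.0014,"ty": -0.0002,"tz": 0,"hand": 190},{"ax": 0,"ay": 0,"az": 0,"tx": 0.0015,"ty": -0.0003,"tz": 0,"hand": 190},{"ax": 0,"ay": 0,"az": 0,"tx": 0.0015,"ty": -0.0003,"tz": 0,"hand": 190},{"ax": 0,"ay": 0,"az": 0,"tx": 0.0015,"ty": -0.0003,"tz": 0,"hand": 190}]}}

```text
clock: 13.5
tcp_pos: [0.5397, 0.1209, 0.0194]
tcp_rot: [[0.985, -0.172, -0.001], [-0.172, -0.985, -0.0], [-0.001, 0.0, -1.0]]
ft_force: [-4.8, 0.4, 2.5]
gripper_width: 0.0237
grip_force: 1.8
```

Run:
```python
from h import *
for i in range(4): cam('wrist'); s=get_state(); print(s['ft_force'],s['tcp_pos'],s['joint_efforts'])
```

```text
[-3.35713622  0.75018804  2.1890495 ] [0.53965792 0.12089753 0.01940449] [ 9.36174598e-01 -5.26229775e+01  1.01003576e+00 -1.11806872e+01
  3.35921282e-01 -1.22330289e+00 -1.09489588e-02]
[-3.03433807  1.28232222  2.63871428] [0.53966746 0.12086476 0.01945172] [ 9.69561003e-01 -5.26172411e+01  1.03653375e+00 -1.12361535e+01
  3.40434602e-01 -1.25034604e+00 -1.12438813e-02]
[-3.68359126  0.91870682  2.16327888] [0.53969602 0.12088843 0.01943878] [ 9.68541428e-01 -5.26439130e+01  1.04189180e+00 -1.12664402e+01
  3.41997296e-01 -1.26116708e+00 -1.12055943e-02]
[-3.65126052  0.27345563  4.02180496] [0.53970027 0.12088601 0.01941948] [ 9.83521678e-01 -5.26667225e+01  1.05962388e+00 -1.13000670e+01
  3.48056825e-01 -1.28036287e+00 -1.17353952e-02]
```

Emit:
{"method": "drive_tool", "body": {"motion": [{"ax": 0,"ay": 0,"az": 0,"tx": 0.0002,"ty": 0,"tz": 0,"hand": 190},{"ax": 0,"ay": 0,"az": 0,"tx": 0.0004,"ty": -0.0001,"tz": 0,"hand": 190},{"ax": 0,"ay": 0,"az": 0,"tx": 0.0006,"ty": -0.0001,"tz": 0,"hand": 190},{"ax": 0,"ay": 0,"az": 0,"tx": 0.0008,"ty": -0.0001,"tz": 0,"hand": 190},{"ax": 0,"ay": 0,"az": 0,"tx": 0.001,"ty": -0.0002,"tz": 0,"hand": 190},{"ax": 0,"ay": 0,"az": 0,"tx": 0.001,"ty": -0.0002,"tz": 0,"hand": 190},{"ax": 0,"ay": 0,"az": 0,"tx": 0.001,"ty": -0.0002,"tz": 0,"hand": 190},{"ax": 0,"ay": 0,"az": 0,"tx": 0.001,"ty": -0.0002,"tz": 0,"hand": 190},{"ax": 0,"ay": 0,"az": 0,"tx": 0.001,"ty": -0.0002,"tz": 0,"hand": 190},{"ax": 0,"ay": 0,"az": 0,"tx": 0.001,"ty": -0.0002,"tz": 0,"hand": 190}]}}

```text
clock: 14.95
tcp_pos: [0.54, 0.1208, 0.0194]
tcp_rot: [[0.985, -0.172, -0.002], [-0.172, -0.985, -0.0], [-0.002, 0.0, -1.0]]
ft_force: [-6.3, 1.5, 4.2]
gripper_width: 0.0238
grip_force: 3.0
```

Run:
```python
from fit import *
p0=[.597,.111,-.173]
for i in range(3): d=cam('wrist'); s=get_state(); print(s['ft_force'],s['tcp_pos'])
save(d,'w6.png')
for c in ('scene','side'):
    d=cam(c);save(d,c+'6.png')
    r=eyes.spot_point('scale',c)
    if r: print(c,r[0]['pixel'])
    a=cv2.imread(f'pics/{c}0.png').astype(int)
```

```text
[-5.3407  0.8616  4.2883] [0.54   0.1208 0.0194]
[-6.162   0.6718  4.7756] [0.54   0.1208 0.0194]
[-6.095   0.9122  4.677 ] [0.54   0.1208 0.0194]
scene [311.9, 267.2]
side [243.9, 207.6]
```

View pics/w6.png

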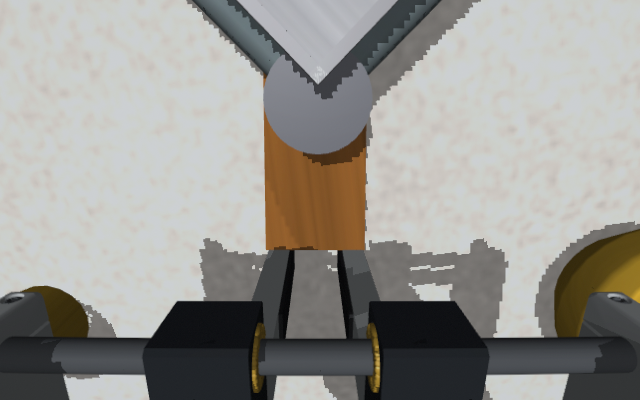

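Commanding 1 mm more moved it only 0.3 mm, and the resistance is a steady 6 N. The heel is 79 mm from the foot, as predicted for contact, so the wedge is snug. The view shows the wedge centred under the foot disc (318,103). I'll draw back and up.

Emit:
{"method": "drive_tool", "body": {"motion": [{"ax": 0,"ay": 0,"az": 0,"tx": -0.003,"ty": 0.0005,"tz": 0,"hand": 190},{"ax": 0,"ay": 0,"az": 0,"tx": -0.012,"ty": 0.002,"tz": 0,"hand": 190},{"ax": 0,"ay": 0,"az": 0,"tx": -0.025,"ty": 0.0044,"tz": 0,"hand": 190},{"ax": 0,"ay": 0,"az": 0,"tx": -0.04,"ty": 0.007,"tz": 0.01,"hand": 190},{"ax": 0,"ay": 0,"az": 0,"tx": -0.05,"ty": 0.009,"tz": 0.04,"hand": 190},{"ax": 0,"ay": 0,"az": 0,"tx": -0.05,"ty": 0.009,"tz": 0.08,"hand": 190},{"ax": 0,"ay": 0,"az": 0,"tx": -0.05,"ty": 0.009,"tz": 0.13,"hand": 190},{"ax": 0,"ay": 0,"az": 0,"tx": -0.05,"ty": 0.009,"tz": 0.17,"hand": 190},{"ax": 0,"ay": 0,"az": 0,"tx": -0.05,"ty": 0.009,"tz": 0.2,"hand": 190},{"ax": 0,"ay": 0,"az": 0,"tx": -0.05,"ty": 0.009,"tz": 0.2,"hand": 190}]}}

```text
clock: 16.55
tcp_pos: [0.4918, 0.1303, 0.222]
tcp_rot: [[0.985, -0.172, 0.005], [-0.172, -0.985, 0.002], [0.005, -0.002, -1.0]]
ft_force: [-0.3, 1.1, -0.8]
gripper_width: 0.0236
grip_force: 0.0
```

Run:
```python
from fit import *
d=cam('wrist')
for t,z in(('low_foot',.009),('wedge_heel',.01),('cup',0),('pot',0)):
    for r in eyes.spot_point(t,'wrist')[:4]: print(t,onz(d,r['pixel'],z),r['conf'])
ims=[d['image'][:,:,::-1][0:290,150:520]]
for c in ('scene','side'):
    d=cam(c);save(d,c+'7.png'); b=d['image'][:,:,::-1]; a=cv2.imread(f'pics/{c}0.png')
    e=(220,140,380,330) if c=='scene' else (180,140,340,290)
    for q in eyes.spot_point('scale',c)[:1]+eyes.spot_point('bell',c)[:1]: print(c,q['pixel'])
    g=lambda i:np.float32(cv2.cvtColor(i,cv2.COLOR_BGR2GRAY))
    w=(240,240,340,316) if c=='scene' else (195,152,255,240)
    print(c,'shift',cv2.phaseCorrelate(g(a)[w[1]:w[3],w[0]:w[2]].copy(),g(np.ascontiguousarray(b))[w[1]:w[3],w[0]:w[2]].copy()))
    ims.append(b[e[1]:e[3],e[0]:e[2]])
cv2.imwrite('pics/f7.png',np.hstack([cv2.resize(i,(int(i.shape[1]*300/i.shape[0]),300),interpolation=cv2.INTER_CUBIC) for i in ims])[:,:800] if 0 else cv2.resize(np.hstack([cv2.resize(i,(int(i.shape[1]*380/i.shape[0]),380)) for i in ims]),(800,260)))
s=get_state();print(s['tcp_pos'],s['ft_force'])
```

```text
wedge_heel [0.5505 0.1173 0.01  ] 0.94
wedge_heel [0.408  0.1051 0.01  ] 0.78
cup [0.5241 0.2877 0.    ] 0.72
pot [ 0.4878 -0.0493  0.    ] 0.98
scene [310.0, 268.0]
scene [301.5, 250.7]
scene shift ((0.0363360975633924, 0.06264671342073314), 1.0111621021032333)
side [242.1, 207.7]
side shift ((-0.001102701209461543, -0.007426283015590229), 0.9968169367754901)
[0.4909 0.1296 0.219 ] [-0.0768 -0.2818 -0.2046]
```

View pics/f7.png

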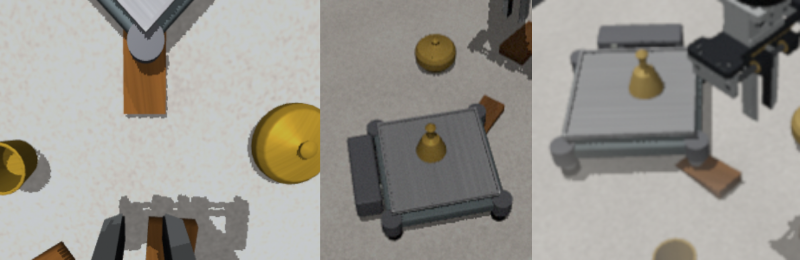

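The wedge sits centred under the bare foot with its heel at (0.550, 0.117). The scale image shift is under 0.1 px, the bell, cup and pot are where they were, and the hand is clear.

```bash
python3 -c "
from h import *
print(arm.sign_off())"
```

```text
the job is handed in; nothing more can be done
None
```

I pushed the smallest wedge thin end first under the bare foot until it held at about 6 N, drew the hand clear and handed the job in at about 17 s; the scale, bell, cup and pot show no movement in the images, but I did not test the scale for rocking and the verdict wasn't reported.

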